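# Index the ring slide to the inspection lens

## Task

The carriage of the index slide, which carries a ring, is locked in its middle hole. Pull up the plunger knob on the carriage, slide the carriage to the end of the slide where the small round lens on its stand is (not the end with the cream pot), and release the knob so that the pin drops fully home in the hole there.

Things in the scene. Friction and masses are not known exactly. Their poses are not given: they have to be found in the camera images.
- index_slide: Index slide fixed to the bench: dark steel plate 84 x 214 x 10 mm, bar with 3 holes, end blocks 26 mm high, aluminium carriage 64 x 56 mm, top 40 mm above the bench. Origin: centre of the plate's underside; x across (lens and pot on the +x side), y along, z up. Holes at y -60, 0, +60 mm; carriage stops at +-62.5. It slides along y, friction about 1 N, stays where left; pin play in a hole +-3 mm.
- knob (a point): Centre of the black plunger knob on the carriage: upright cylinder, diameter 25 mm, height 26 mm; its middle is 70 mm, its underside 57 mm above the bench when the pin is home. At x = -22 mm in the slide's frame; its y is the carriage's y. It rises with the plunger. Under it: a round guide of 17 mm with a 22 mm collar; 17 mm between knob and carriage top.
- plunger (a joint): How far the knob is pulled up, m: 0 = pin fully home in a hole; about 0.010 = pin resting on the bar between holes; 0.011 or more = free to slide; stop at 0.018. A spring pushes it down, about 2 N at 0 and 5 N at the stop. Turning it does nothing.
- lens_stand: Round lens 45 mm across, upright on a small steel stand fixed to the bench, 61 mm high; origin: centre of its 36 mm round foot, on the bench. About 76 mm from the slide's origin in the slide's x, opposite the hole at y +60 or y -60 mm; a loose cream-coloured pot (33 mm wide, 34 mm high) stands opposite the other hole.

How it is judged:
On the way:
1. the plunger is pulled up while the carriage is still at the middle hole (value of joint plunger above 0.007 m and y of knob in the frame of index_slide between -0.02 and 0.02 m), for 0.05 s.
At the end, for the whole second after the job is handed in: The carriage stands within 10 mm of the outer hole beside the lens and the plunger is home in that hole (raised less than 3 mm) (value of joint plunger below 0.003 m and ((y of lens_stand in the frame of index_slide above 0 m and y of knob in the frame of index_slide above 0.05 m) or (y of lens_stand in the frame of index_slide below 0 m and y of knob in the frame of index_slide below -0.05 m))); the robot touches nothing.
It also fails if it takes over 32 s, if anything falls off the work surface, if the arm or the gripper's body presses on something with over 40 N, if the wrist force passes 120 N, or if a joint passes its speed limit or range.

## Robot

A 6-joint arm with a two-finger parallel gripper is mounted at the origin on a cart in front of the work surface, level with it; the furniture and walls round the work are solid. World frame = base frame: x ahead of the robot, y to its left, z up, the work surface at z = 0. Lengths are in m, angles in rad, forces in N, time in s.
With the tool pointing down it reaches from about 0.4 to 0.925 m from the base axis. Payload 12.5 kg.
Tool frame: the origin (TCP) lies on the centre line of the jaws, within the pads' length; the fingertips stand 25 mm ahead of it and the grasp point (between the pads) lies 6 mm ahead of it; z points along the fingers, y is the line along which they close (so a half turn about z gives the same grasp; the last joint's range is limited). The gripper opens to 95 mm and grips with 3 to 60 N. Pads are 20 mm wide; open, the fingers measure 119 mm over their backs; the gripper's body (75 mm by 180 mm) begins 59 mm behind the grasp point.
Start: joints at [1.001, 0.491, 1.559, -0, 1.092, -0.106], TCP at [0.28, 0.559, 0.24] pointing down, gripper open.
Joint ranges: [-3.1, 3.1], [-0.84, 2.19], [0.05, 2.79], [-1.13, 4.28], [0.06, 2.93], [-2.69, 2.69]. Speed limits (rad/s): [2.22, 2.22, 2.79, 3.14, 3.14, 3.14].

## Interface

Orientations are given as a rotation vector (axis times angle).
In Python, from cell import env gives the robot as it stands. The module is installed in compiled form; this text tells all that it offers.
- The arm moves only by the tool send_rows, never from a script. Its argument "deltas" is a list of rows, each an object of numbers: "x", "y", "z": the shift along the world's x, y, z in mm; "twist": the turn about the world's z in degrees; "claw": the finger opening in mm, from 0 to 95.1. In form: [{"x": .., "y": .., "z": .., "twist": .., "claw": ..}, ...]. A call has exactly 8 rows; each row is the pose to reach, as a shift and turn from the pose commanded when the call began; what a row does not reach only later rows make up. A row lasts 1/10 s, in which the tool goes at most 50 mm and 8.59 degrees, less where a joint would pass 70% of its speed; a pose out of reach is approached as far as the arm can. A call with a gripper value outside its range is refused whole. The fingers move at their own pace and stop on an object; "grip_force" is the grip in N (left out, the last holds). Time passes only in rows, so rows that repeat a pose let the fingers close, or fill a call up. It gives the time, the measured TCP pose, the force, the opening and the grip force at its end, in the units of the state.
- env.get_state(): the state, without advancing time (a new reading comes with each control period).
- env.capture(name): name is "side" or "top" or "wrist"; returns a dict with "img" (384x512x3 uint8, red, green, blue), "depth" (384x512 float32, m along the optical axis (not along the pixel's ray), 0 where there is no reading), "intrinsics" (3x3 intrinsics, pixels), "dist_coeffs" ([k1, k2, p1, p2, k3] as OpenCV has them; the pictures are not rectified), "eye" and "orientation" of the camera in the world; the wrist camera has in their place "mount" (4x4, takes a point from camera to tool coordinates, whose origin is the TCP and whose axes are the flange's). Camera axes: x right, y up, looking along -z (the intrinsics and any distortion apply to the point x, -y, -z); pixel columns grow to the right and rows downward; lengths in m; the calibration is good to about 2 mm. A picture is of the moment at which its call begins: read the wrist's pose just before it.
- env.hand_in(): hands the job in; it is judged then, once.
The state is a dict: "time": time; "joints": joint angles; "qvel": joint speeds; "effort": joint torques, N m; "position": TCP position; "tool_rot": TCP orientation; "force": force on the tool from outside, world axes, zero at the start; "torque": the same for the moment, N m; "width": finger opening in m; "grip_force": force on a finger pad.
Only numpy, scipy, OpenCV 4.12 (cv2) and the standard library are available. Lean on these libraries where they do the work, as an engineer would, in place of code of your own. Each camera call takes 0.05 s, during which the arm holds its last target. There are 200 camera calls.

## Working session

There is one attempt and no reset: what is moved stays moved. The work goes in short steps, Python scripts to look and compute and a tool call to move; the robot and the scene stay as the last step left them, time stands still between calls to the robot, and variables do not carry over. Pictures are saved under pics/ and viewed, at most 10 in all, crops included, and the job is handed in when it is done.

Besides the shell and the picture viewer there is one more tool, called as name(argument=value, ...), one argument or row to a line, values as JSON. send_rows: Moves the arm, as the interface text tells. Its arguments: {"type":"object","properties":{"deltas":{"type":"array","items":{"type":"object","properties":{"x":{"type":"number"},"y":{"type":"number"},"z":{"type":"number"},"twist":{"type":"number"},"claw":{"type":"number"}}}},"grip_force":{"type":"number"}},"required":["deltas"]}

```bash
mkdir -p pics
cat > h.py <<'E'
import numpy as np, cv2
from cell import env
from scipy.spatial.transform import Rotation as R
def cap(n,f=None):
    s=env.get_state(); c=env.capture(n)
    if f: cv2.imwrite('pics/'+f,c['img'][...,::-1])
    if n=='wrist':
        T=np.eye(4);T[:3,:3]=R.from_rotvec(s['tool_rot']).as_matrix();T[:3,3]=s['position']
        M=T@np.array(c['mount']); c['E'],c['Rm']=M[:3,3],M[:3,:3]
    else:
        o=np.array(c['orientation']); c['E']=np.array(c['eye']); c['Rm']=o if o.shape==(3,3) else R.from_rotvec(o).as_matrix()
    return c
def rays(c,px):
    p=cv2.undistortPoints(np.array(px,float).reshape(-1,1,2),np.array(c['intrinsics']),np.array(c['dist_coeffs']))[:,0]
    return np.c_[p[:,0],-p[:,1],-np.ones(len(p))]@c['Rm'].T
def onz(c,px,z):
    d=rays(c,px); return c['E']+d*((z-c['E'][2])/d[:,2])[:,None]
def bydepth(c,px):
    d=rays(c,px); px=np.array(px,int); return c['E']+d*c['depth'][px[:,1],px[:,0]][:,None]
E
python3 - <<'E'
from h import *
s=env.get_state();print(s)
for n in('top','side','wrist'):
    c=cap(n,n+'0.png');print(n,c['E'],c['Rm'][:,2],c.get('orientation'))
a=[cv2.imread(f'pics/{n}0.png') for n in('top','side')]
cv2.imwrite('pics/both.png',cv2.resize(np.vstack(a),None,fx=.78,fy=.78))
E
```

```text
{'time': 0.0, 'joints': array([ 1.00140316e+00,  4.91570163e-01,  1.55945049e+00, -5.25177159e-06,
        1.09167136e+00, -1.05588499e-01]), 'qvel': array([-0.00104532, -0.00281028, -0.00168083, -0.00073957, -0.00025004,
        0.00086273]), 'effort': array([-9.69981229e-04, -6.12655377e+01, -2.58186257e+01,  6.91937422e-02,
        4.82142437e-02, -9.57019483e-05]), 'position': array([0.27945704, 0.55880858, 0.23905478]), 'tool_rot': array([-7.21943735e-01, -3.05714565e+00,  1.63168720e-03]), 'force': array([ 0.16997984, -0.09661887, -0.05204383]), 'torque': array([-0.02954809,  0.05851746,  0.02044211]), 'grip_force': 0.0, 'width': 0.09533695704526858}
top [0.48344251 0.14191839 0.92081113] [-0.11699723 -0.02094823  0.99291129] [ 0.11020812 -0.07423907 -1.59956601]
side [ 0.12187142 -0.5117346   0.40814694] [-0.54105908 -0.75323459  0.37402236] [ 1.14454353 -0.37481656 -0.53826342]
wrist [0.21401352 0.59246043 0.38372777] [-0.23500625  0.1188234   0.96470361] None
```

View pics/top0.png

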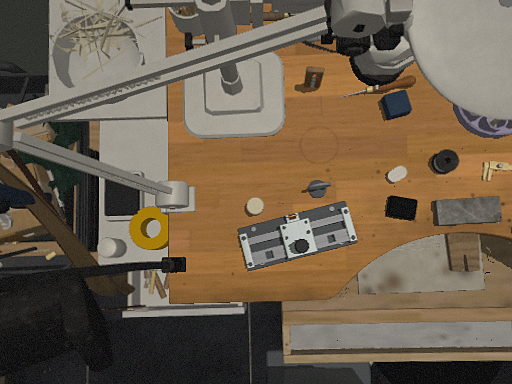

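View pics/side0.png

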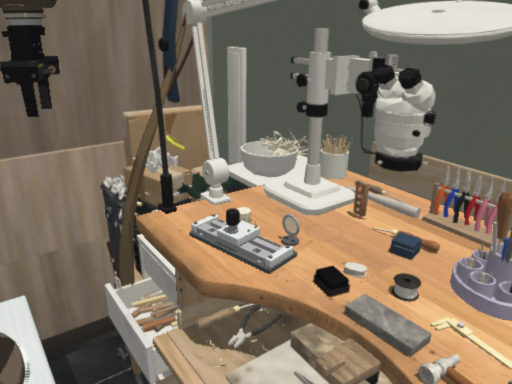

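The top view shows the slide at about (297,235), the knob at (301,246), the lens at (318,187) and the pot at (255,206). A thin pole and a lamp stand on the left, between the gripper's start and the slide.

Run:
```python
from h import *
np.set_printoptions(precision=3,suppress=True)
c=cap('top')
g=cv2.cvtColor(c['img'],cv2.COLOR_RGB2HSV)
m=(((g[...,1]<70))*255).astype(np.uint8); roi=np.zeros_like(m); roi[196:278,230:365]=255; m&=roi
m=cv2.morphologyEx(m,cv2.MORPH_OPEN,np.ones((3,3)))
n,l,st,ce=cv2.connectedComponentsWithStats(m);i=1+st[1:,4].argmax()
r=cv2.minAreaRect(np.argwhere(l==i)[:,::-1].astype(np.float32)); b=cv2.boxPoints(r);print(b)
B=onz(c,b,.015);print(B[:,:2],[np.linalg.norm(B[k]-B[k-1]) for k in range(4)],B.mean(0))
k=((g[...,2]<45)*255).astype(np.uint8);k[:, :285]=0;k[:,318:]=0;k[:235]=0;k[260:]=0
n,l,st,ce=cv2.connectedComponentsWithStats(k);i=1+st[1:,4].argmax();print(st[i],ce[i],onz(c,[ce[i]],.08),bydepth(c,[ce[i]]))
print('lens',bydepth(c,[(318,190)]),'pot',onz(c,[(255,206)],.034))
print('lamp/pole px',bydepth(c,[(170,265),(140,266),(80,268),(20,275),(175,195),(130,178),(60,150),(10,130),(100,95),(200,60),(300,25)]))
s=cap('side')
print('side pole',bydepth(s,[(168,205),(160,140),(152,70),(146,10),(214,170),(205,100),(197,30),(240,5),(28,100)]))
cv2.imwrite('pics/crop.png',cv2.resize(c['img'][170:290,220:380,::-1],None,fx=4,fy=4))
```

```text
[[236.768 228.278]
 [346.557 199.637]
 [357.634 242.096]
 [247.844 270.736]]
[[ 0.544  0.208]
 [ 0.592 -0.002]
 [ 0.511 -0.019]
 [ 0.463  0.189]] [np.float64(0.08284112998830727), np.float64(0.21623359706439024), np.float64(0.08282384376154449), np.float64(0.21367200017499746)] [0.528 0.094 0.015]
[295 239  12  14  36] [298.861 245.944] [[0.505 0.095 0.08 ]] [[0.505 0.095 0.083]]
lens [[0.614 0.05  0.006]] pot [[0.583 0.172 0.034]]
lamp/pole px [[0.479 0.321 0.085]
 [0.48  0.331 0.24 ]
 [0.481 0.351 0.401]
 [0.477 0.356 0.512]
 [0.599 0.308 0.103]
 [0.61  0.35  0.223]
 [0.623 0.396 0.354]
 [0.628 0.415 0.428]
 [0.654 0.312 0.453]
 [0.677 0.206 0.479]
 [0.698 0.11  0.498]]
side pole [[0.475 0.313 0.02 ]
 [0.474 0.329 0.169]
 [0.473 0.342 0.315]
 [0.472 0.348 0.431]
 [0.587 0.294 0.088]
 [0.617 0.381 0.235]
 [0.622 0.416 0.392]
 [0.657 0.289 0.443]
 [0.253 0.51  0.251]]
```

View pics/crop.png

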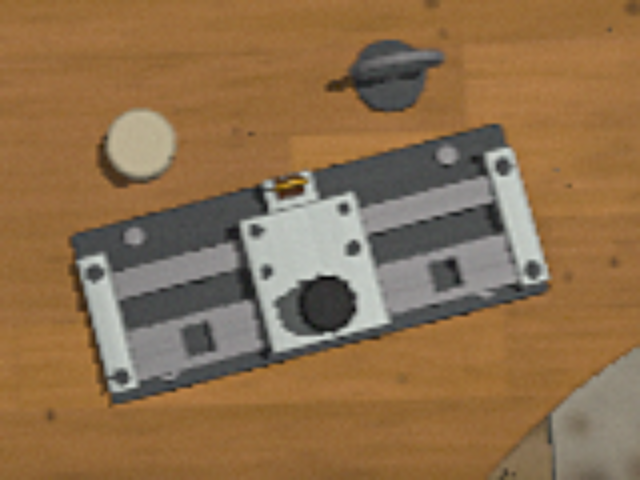

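View pics/wrist0.png

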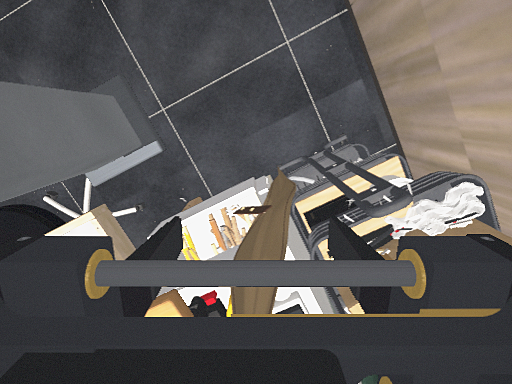

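The crop confirms the lens is at the slide's -y end, which is world -y. The knob's top is at top-image pixel (301.7,246). The wrist view shows a brown brace below the fingers, so I'll check heights along the path.

Run:
```python
from h import *
np.set_printoptions(precision=3,suppress=True,linewidth=180)
P=[]
for n in('top','side','wrist'):
    c=cap(n); u,v=np.meshgrid(np.arange(0,512,2),np.arange(0,384,2)); px=np.c_[u.ravel(),v.ravel()]
    px=px[c['depth'][px[:,1],px[:,0]]>0.05]; P.append(bydepth(c,px))
    if n=='wrist': P[-1]=P[-1][P[-1][:,2]<.2]
    if n=='top': print('knob',onz(c,[(301.75,246)],.083))
P=np.vstack(P)
print('max z in mm; rows x .0...7, cols y -.1...75 step .05')
for x in np.arange(0,.75,.05):
    print('%.2f'%x,*['%4d'%(1000*max([-.99]+list(P[(abs(P[:,0]-x)<.025)&(abs(P[:,1]-y)<.025),2]))) for y in np.arange(-.1,.76,.05)])
```

```text
knob [[0.505 0.09  0.083]]
max z in mm; rows x .0...7, cols y -.1...75 step .05
0.00 -990 -990 -990 -990 -183 -795 -801 -895 -895 -896 -896 -895 -892 -896 -894 -895 -895 -895
0.05 -990 -990 -990 -990 -145 -796 -799 -894 -894 -893 -888 -891 -892 -894 -894 -896 -894 -895
0.10 -300   27   15   14    1    1 -795 -891 -893 -890 -891 -891 -891 -889 -891 -892 -892 -895
0.15 -797    2    1    1    1    1 -800 -891 -890 -888 -889 -891 -889 -885 -889 -892 -891 -893
0.20 -412 -896 -897 -893 -895 -890 -891 -889 -892 -891 -892 -894  333 -891 -889 -892 -890 -894
0.25 -264 -265 -265 -265 -264 -271 -890 -892 -891 -892 -892  333  443  452  441 -891 -886 -889
0.30 -325 -325 -322 -326 -267 -269 -893 -889 -894 -888 -894  332  451  451  334 -893 -893 -894
0.35 -153 -151 -153 -152 -153 -157 -257 -257 -255 -254 -256 -212  452  453  334 -893 -894 -888
0.40 -142 -141    2    1    2    2    2    3    3    3 -309  -35  -87 -131 -248 -898 -896 -892
0.45 -141    0    3    4    3   21  719  719  138  558 -149  117   95  -53 -111 -109  -81  -81
0.50    3    3   31   41   84   24   29  711  156  544  -99  229  -72 -111  -85  -87  -88  -39
0.55   26    4   29   41   48   38   33    3    3    3  -99  456  426 -108  -23   15    3   -1
0.60   27    4   25   61    2   36   36    3  150  295  452  456  233  -61  -21   27   27   14
0.65  417  418    3    8    3    3  485  482  474  467  459  458  -97  -44  -19   22   57   61
0.70  428  431  502  516  505  498  491  482   18    3 -146 -105 -145  -53  -23  -22   45  125
```

Run:
```python
from h import *
np.set_printoptions(precision=3,suppress=True,linewidth=180)
c=cap('top'); u,v=np.meshgrid(np.arange(0,512,2),np.arange(0,384,2)); px=np.c_[u.ravel(),v.ravel()]
px=px[c['depth'][px[:,1],px[:,0]]>0.02]; P=bydepth(c,px)
m=(P[:,2]>.5)&(P[:,0]<.62)
for z in np.arange(.5,.9,.05):
    k=m&(abs(P[:,2]-z-.025)<.025)
    if k.any(): print('%.2f'%z,k.sum(),P[k].min(0)[:2],P[k].max(0)[:2],px[k].min(0),px[k].max(0))
```

```text
0.50 100 [0.465 0.349] [0.478 0.358] [  0 274] [ 30 292]
0.55 11 [0.466 0.346] [0.475 0.35 ] [  0 280] [  2 292]
0.65 686 [0.433 0.221] [0.476 0.272] [  0 282] [112 376]
0.70 1425 [0.444 0.219] [0.48  0.264] [  0 274] [100 354]
```

send_rows(
  deltas=[
    {"x": 0,"y": -28,"z": -5},
    {"x": 0,"y": -56,"z": -10},
    {"x": 0,"y": -85,"z": -15},
    {"x": 0,"y": -114,"z": -20},
    {"x": 0,"y": -143,"z": -25},
    {"x": 0,"y": -172,"z": -30},
    {"x": 0,"y": -200,"z": -35},
    {"x": 0,"y": -229,"z": -40},
  ],
)

```text
invalid input at $.deltas[0]: expected keys x, y, z, twist, claw
```

send_rows(
  deltas=[
    {"x": 15,"y": -22,"claw": 60},
    {"x": 30,"y": -45,"claw": 60},
    {"x": 45,"y": -67,"claw": 60},
    {"x": 60,"y": -90,"claw": 60},
    {"x": 75,"y": -112,"claw": 60},
    {"x": 90,"y": -135,"claw": 60},
    {"x": 105,"y": -157,"claw": 60},
    {"x": 120,"y": -180,"claw": 60},
  ],
)

```text
invalid input at $.deltas[0]: expected keys x, y, z, twist, claw
```

send_rows(
  deltas=[
    {"x": 13,"y": -8},
    {"x": 30,"y": -15},
    {"x": 45,"y": -25},
    {"x": 60,"y": -35},
    {"x": 75,"y": -45},
    {"x": 90,"y": -55},
    {"x": 105,"y": -60},
    {"x": 105,"y": -60},
  ],
)

```text
invalid input at $.deltas[0]: expected keys x, y, z, twist, claw
```

send_rows(
  deltas=[
    {"x": 0,"y": -28,"z": -5,"twist": 0,"claw": 60},
    {"x": 0,"y": -56,"z": -10,"twist": 0,"claw": 60},
    {"x": 0,"y": -85,"z": -15,"twist": 0,"claw": 60},
    {"x": 0,"y": -114,"z": -20,"twist": 0,"claw": 60},
    {"x": 0,"y": -143,"z": -25,"twist": 0,"claw": 60},
    {"x": 0,"y": -172,"z": -30,"twist": 0,"claw": 60},
    {"x": 0,"y": -200,"z": -35,"twist": 0,"claw": 60},
    {"x": 0,"y": -229,"z": -40,"twist": 0,"claw": 60},
  ],
  grip_force=30,
)

```text
time: 1.25
position: [0.2795, 0.329, 0.1996]
tool_rot: [0.722, 3.057, 0.001]
force: [0.5, -0.4, 0.9]
width: 0.0602
grip_force: 0.0
```

send_rows(
  deltas=[
    {"x": 15,"y": -22,"z": 0,"twist": 0,"claw": 60},
    {"x": 30,"y": -45,"z": 0,"twist": 0,"claw": 60},
    {"x": 45,"y": -67,"z": 0,"twist": 0,"claw": 60},
    {"x": 60,"y": -90,"z": 0,"twist": 0,"claw": 60},
    {"x": 75,"y": -112,"z": 0,"twist": 0,"claw": 60},
    {"x": 90,"y": -135,"z": 0,"twist": 0,"claw": 60},
    {"x": 105,"y": -157,"z": 0,"twist": 0,"claw": 60},
    {"x": 120,"y": -180,"z": 0,"twist": 0,"claw": 60},
  ],
)

```text
time: 2.05
position: [0.4002, 0.149, 0.1999]
tool_rot: [0.722, 3.057, 0.001]
force: [0.6, 0.5, -0.8]
width: 0.0599
grip_force: 0.0
```

send_rows(
  deltas=[
    {"x": 13,"y": -8,"z": 0,"twist": 0,"claw": 60},
    {"x": 30,"y": -16,"z": 0,"twist": 0,"claw": 60},
    {"x": 45,"y": -25,"z": -10,"twist": 0,"claw": 60},
    {"x": 60,"y": -35,"z": -20,"twist": 0,"claw": 60},
    {"x": 75,"y": -45,"z": -30,"twist": 0,"claw": 60},
    {"x": 90,"y": -53,"z": -40,"twist": 0,"claw": 60},
    {"x": 105,"y": -59,"z": -50,"twist": 0,"claw": 60},
    {"x": 105,"y": -59,"z": -50,"twist": 0,"claw": 60},
  ],
)

```text
time: 2.85
position: [0.506, 0.0909, 0.1484]
tool_rot: [-0.722, -3.056, 0.0]
force: [-0.7, -0.1, 0.4]
width: 0.0601
grip_force: 0.0
```

Run:
```python
from h import *
c=cap('wrist','w1.png');s=env.get_state();print(s['position'],s['time'],c['E'])
d,_=cv2.projectPoints(np.array([(np.array([.505,.09,.083])-c['E'])@c['Rm']*[1,-1,-1]]),np.zeros(3),np.zeros(3),np.array(c['intrinsics']),np.array(c['dist_coeffs']));print(d)
```

```text
[0.50504904 0.0912077  0.14900672] 2.9 [0.44066832 0.12441334 0.29306945]
[[[252.67744702 210.89019205]]]
```

View pics/w1.png

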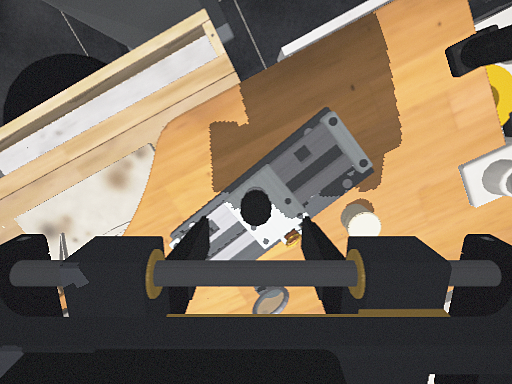

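The wrist view shows the knob between the fingers at (256,207), 3-4 px from where I predicted it.

Run:
```python
from h import *
c=cap('wrist');g=c['img'].max(2);k=((g<50)*255).astype(np.uint8);k[:180]=0;k[232:]=0;k[:,:232]=0;k[:,282:]=0
n,l,st,ce=cv2.connectedComponentsWithStats(k);i=1+st[1:,4].argmax();print(st[i],ce[i],onz(c,[ce[i]],.078),bydepth(c,[ce[i]]))
x,y,w,h=st[i,:4]; print(np.ptp(onz(c,[(x,y+h/2),(x+w,y+h/2)],.083),axis=0))
```

```text
[241 191  31  36 853] [255.60726846 208.43962485] [[0.50491186 0.0924648  0.078     ]] [[0.50351403 0.09315617 0.08262377]]
[0.0109835  0.02187579 0.        ]
```

send_rows(
  deltas=[
    {"x": 0,"y": 0,"z": -15,"twist": 0,"claw": 60},
    {"x": 0,"y": 0,"z": -30,"twist": 0,"claw": 60},
    {"x": 0,"y": 0,"z": -45,"twist": 0,"claw": 60},
    {"x": 0,"y": 0,"z": -58,"twist": 0,"claw": 60},
    {"x": 0,"y": 0,"z": -70,"twist": 0,"claw": 60},
    {"x": 0,"y": 0,"z": -70,"twist": 0,"claw": 60},
    {"x": 0,"y": 0,"z": -70,"twist": 0,"claw": 40},
    {"x": 0,"y": 0,"z": -70,"twist": 0,"claw": 15},
  ],
)

```text
time: 3.75
position: [0.5048, 0.0911, 0.0803]
tool_rot: [0.722, 3.057, 0.001]
force: [-0.8, 0.4, 0.7]
width: 0.0493
grip_force: 0.0
```

send_rows(
  deltas=[
    {"x": 0,"y": 0,"z": 0,"twist": 0,"claw": 15},
    {"x": 0,"y": 0,"z": 0,"twist": 0,"claw": 15},
    {"x": 0,"y": 0,"z": 0,"twist": 0,"claw": 15},
    {"x": 0,"y": 0,"z": 0,"twist": 0,"claw": 15},
    {"x": 0,"y": 0,"z": 0,"twist": 0,"claw": 15},
    {"x": 0,"y": 0,"z": 0,"twist": 0,"claw": 15},
    {"x": 0,"y": 0,"z": 0,"twist": 0,"claw": 15},
    {"x": 0,"y": 0,"z": 0,"twist": 0,"claw": 15},
  ],
)

```text
time: 4.55
position: [0.505, 0.091, 0.0799]
tool_rot: [0.722, 3.056, 0.001]
force: [3.3, 0.9, 3.6]
width: 0.0241
grip_force: 30.0
```

Gripped at about 25 mm. Next I lift 15 mm.

send_rows(
  deltas=[
    {"x": 0,"y": 0,"z": 3,"twist": 0,"claw": 15},
    {"x": 0,"y": 0,"z": 6,"twist": 0,"claw": 15},
    {"x": 0,"y": 0,"z": 9,"twist": 0,"claw": 15},
    {"x": 0,"y": 0,"z": 12,"twist": 0,"claw": 15},
    {"x": 0,"y": 0,"z": 15,"twist": 0,"claw": 15},
    {"x": 0,"y": 0,"z": 15,"twist": 0,"claw": 15},
    {"x": 0,"y": 0,"z": 15,"twist": 0,"claw": 15},
    {"x": 0,"y": 0,"z": 15,"twist": 0,"claw": 15},
  ],
)

```text
time: 5.35
position: [0.5049, 0.091, 0.0944]
tool_rot: [0.722, 3.057, 0.0]
force: [5.6, 1.1, -5.2]
width: 0.0244
grip_force: 30.0
```

Run:
```python
from h import *
c=cap('side','s1.png');s=env.get_state();print(s['position'],s['force'],s['width'])
cv2.imwrite('pics/s1c.png',cv2.resize(c['img'][170:280,170:320,::-1],None,fx=4,fy=4,interpolation=cv2.INTER_CUBIC))
```

```text
[0.50490371 0.09101479 0.09437273] [ 5.72295147  0.77569407 -5.37704482] 0.024109365664141368
```

View pics/s1c.png

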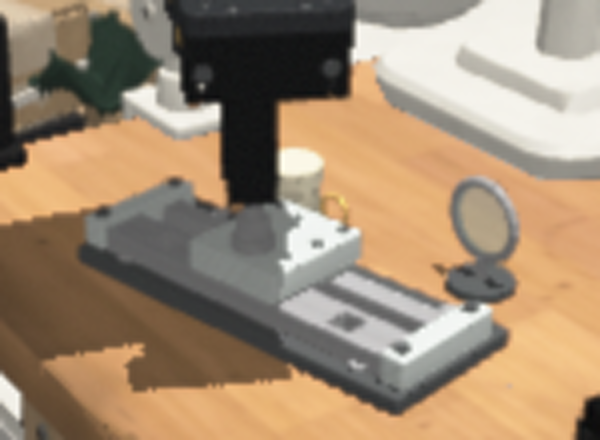

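The side view shows the fingers on the raised knob, with the lens at the near right end. The pull of about 5 N matches the spring, so I slide 60 mm along (0.223,-0.975).

send_rows(
  deltas=[
    {"x": 1,"y": -2,"z": 0,"twist": 0,"claw": 15},
    {"x": 3,"y": -10,"z": 0,"twist": 0,"claw": 15},
    {"x": 5,"y": -20,"z": 0,"twist": 0,"claw": 15},
    {"x": 8,"y": -30,"z": 0,"twist": 0,"claw": 15},
    {"x": 10,"y": -40,"z": 0,"twist": 0,"claw": 15},
    {"x": 12,"y": -50,"z": 0,"twist": 0,"claw": 15},
    {"x": 14,"y": -58,"z": 0,"twist": 0,"claw": 15},
    {"x": 14,"y": -58,"z": 0,"twist": 0,"claw": 15},
  ],
)

```text
time: 6.2
position: [0.5186, 0.0318, 0.0946]
tool_rot: [-0.724, -3.057, 0.0]
force: [3.1, -0.6, -5.5]
width: 0.0242
grip_force: 30.0
```

send_rows(
  deltas=[
    {"x": 0,"y": 0,"z": -2,"twist": 0,"claw": 15},
    {"x": 0,"y": 0,"z": -4,"twist": 0,"claw": 15},
    {"x": 0,"y": 0,"z": -6,"twist": 0,"claw": 15},
    {"x": 0,"y": 0,"z": -8,"twist": 0,"claw": 15},
    {"x": 0,"y": 0,"z": -10,"twist": 0,"claw": 15},
    {"x": 0,"y": 0,"z": -12,"twist": 0,"claw": 15},
    {"x": 0,"y": 0,"z": -12,"twist": 0,"claw": 15},
    {"x": 0,"y": 0,"z": -12,"twist": 0,"claw": 15},
  ],
)

```text
time: 7.0
position: [0.5184, 0.0331, 0.0826]
tool_rot: [-0.722, -3.057, -0.0]
force: [-1.1, 2.1, -2.8]
width: 0.0237
grip_force: 30.0
```

The spring still pulls down at 3 mm above home, so the pin is in the hole. I release and rise.

send_rows(
  deltas=[
    {"x": 0,"y": 0,"z": -2,"twist": 0,"claw": 15},
    {"x": 0,"y": 0,"z": -2,"twist": 0,"claw": 25},
    {"x": 0,"y": 0,"z": -2,"twist": 0,"claw": 40},
    {"x": 0,"y": 0,"z": -2,"twist": 0,"claw": 60},
    {"x": 0,"y": 0,"z": -2,"twist": 0,"claw": 60},
    {"x": 0,"y": 0,"z": -2,"twist": 0,"claw": 60},
    {"x": 0,"y": 0,"z": -2,"twist": 0,"claw": 60},
    {"x": 0,"y": 0,"z": -2,"twist": 0,"claw": 60},
  ],
)

```text
time: 7.8
position: [0.5186, 0.033, 0.0807]
tool_rot: [0.722, 3.057, 0.0]
force: [0.5, -0.5, -1.7]
width: 0.0596
grip_force: 0.0
```

send_rows(
  deltas=[
    {"x": 0,"y": 0,"z": 15,"twist": 0,"claw": 60},
    {"x": 0,"y": 0,"z": 30,"twist": 0,"claw": 60},
    {"x": 0,"y": 0,"z": 45,"twist": 0,"claw": 60},
    {"x": 0,"y": 0,"z": 60,"twist": 0,"claw": 60},
    {"x": 0,"y": 0,"z": 75,"twist": 0,"claw": 60},
    {"x": 0,"y": 0,"z": 90,"twist": 0,"claw": 60},
    {"x": 0,"y": 0,"z": 90,"twist": 0,"claw": 60},
    {"x": 0,"y": 0,"z": 90,"twist": 0,"claw": 60},
  ],
)

```text
time: 8.6
position: [0.5185, 0.033, 0.1704]
tool_rot: [0.722, 3.057, 0.0]
force: [-0.5, -0.5, -0.4]
width: 0.0599
grip_force: 0.0
```

Run:
```python
from h import *
s=env.get_state();print(s['time'],s['position'],s['force'],s['width'])
c=cap('side','s2.png')
cv2.imwrite('pics/s2c.png',cv2.resize(c['img'][170:280,170:320,::-1],None,fx=4,fy=4,interpolation=cv2.INTER_CUBIC))
c=cap('wrist','w2.png')
u,v=np.meshgrid(np.arange(512),np.arange(384));px=np.c_[u.ravel(),v.ravel()]
px=px[c['depth'][px[:,1],px[:,0]]>0];P=bydepth(c,px)
k=(np.hypot(P[:,0]-.518,P[:,1]-.032)<.03)&(P[:,2]>.07)&(P[:,2]<.115)
t=P[k];print('knob top z, centre',len(t),np.median(t[:,2]),(t.min(0)+t.max(0))/2)
```

```text
8.6 [0.51846934 0.03300385 0.17041647] [-0.47344651 -0.50324807 -0.42301949] 0.059906672262887005
knob top z, centre 687 0.08215364150152563 [0.5197132  0.03240366 0.07719806]
```

View pics/s2c.png

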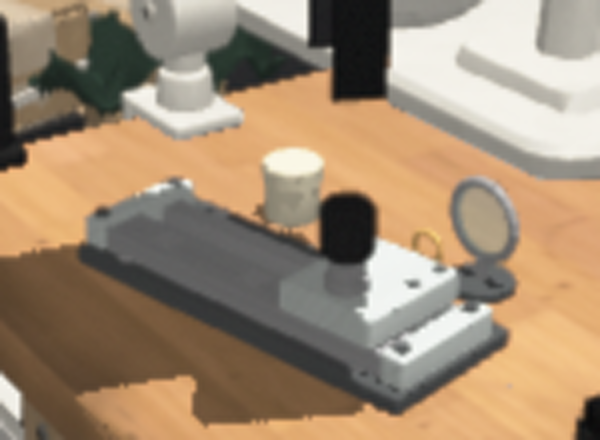

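The carriage now stands at the lens end, with the knob at crop pixel (348,228). The knob's top is at 82 mm, against 83 mm when the pin is home, and the arm is clear of everything.

```bash
python3 -c "
from cell import env
print(env.hand_in())"
```

```text
the job is handed in; nothing more can be done
None
```

The carriage is at the lens end with the pin home in its hole (knob top at 82 mm, against 83 mm when home), the arm is clear, and the job was handed in at about 9 s; no verdict was returned.

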